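# Make up the saw kit and the planing kit

## Robot

A 7-joint arm with a two-finger parallel gripper is mounted at the origin on the work surface; the furniture and walls round the work are solid. World frame = base frame: x ahead of the robot, y to its left, z up, the work surface at z = 0. Lengths are in m, angles in rad, forces in N, time in s.
With the tool pointing down it reaches from about 0.35 to 0.9 m from the base axis. Payload 8.1 kg.
Tool frame: the origin (TCP) lies midway between the tips of the shut fingers; the grasp point (between the pads) lies 19 mm behind it (arm.hold_point_z is the distance from the TCP to the grasp point, in m); z points along the fingers, y is the direction in which the jaws open and shut (so a half turn about z gives the same grasp; the last joint's range is limited). The gripper opens to 92 mm and grips with 3 to 60 N. Pads are 19 mm wide; open, the fingers measure 130 mm over their backs; the gripper's body (75 mm by 190 mm) begins 47 mm behind the grasp point.
Start: joints at [1.065, 0.434, 0.025, 1.573, -0.012, 1.134, -0.075], TCP at [0.245, -0.575, 0.227] pointing down, gripper open.
Joint ranges: [-2.62, 2.62], [-0.44, 2.09], [-1.27, 1.32], [0.08, 2.57], [-1.32, 4.46], [0.12, 2], [-2.74, 2.74]. Speed limits (rad/s): [2.22, 2.22, 3.01, 3.01, 3.14, 3.14, 3.14].

## Interface

Orientations are given as a rotation vector (axis times angle).
In Python, from cell import arm gives the robot as it stands.
- The arm moves only by the shell command python3 -m pendant 'ROWS' [FORCE]. ROWS is JSON, a list of rows, each a list of 3 entries, a list of its own where there are three numbers: the shift along the tool's x, y, z in m, then the turn, a rotation vector about the tool's x, y, z in degrees, then the finger opening in m, from 0 to 0.0918. A call has 1 to 10 rows; each row shifts and turns the commanded pose from where the row before left it, along the tool's axes as they then stand; what a row does not reach is not made up. A row lasts 1/8 s, in which the tool goes at most 62.5 mm and 10.7 degrees, less where a joint would pass 70% of its speed; a pose out of reach is approached as far as the arm can. A call with a gripper value outside its range is refused whole. The fingers move at their own pace and stop on an object; FORCE is the grip in N (left out, the last holds). Time passes only in rows, so rows that do not move let the fingers close. It gives the time, the measured TCP pose, the force and the opening at its end, in the units of the state.
- arm.observe(): the state, without advancing time (a new reading comes with each control period).
- arm.get_image(name): name is "scene" or "top" or "wrist"; returns (picture, depth): 384x512x3 uint8, red, green, blue; 384x512 float32, m along the optical axis (not along the pixel's ray), 0 where there is no reading.
- arm.camera_params(name): a dict with "fovy" (degrees; the focal length in pixels is half the picture's height over the tangent of half this angle, whatever the lens; pixels are square), "cx", "cy" (the principal point, pixels), "rvec" (rotation vector, rad) and "tvec" (3), from world to camera coordinates, as OpenCV has them; the wrist camera has in their place "mount" (4x4, takes a point from camera to tool coordinates, whose origin is the TCP and whose axes are the flange's). Camera axes: x right, y down, z forward; pixel columns grow to the right and rows downward; lengths in m; the calibration is good to about 2 mm. A picture is of the moment at which its call begins: read the wrist's pose just before it. camera_params takes no time and is no camera call.
- arm.sign_off(): hands the job in, once; it reports no verdict.
Trained networks look in the newest picture that a camera, given by its name, has taken for a name from the list of things; names that differ only in an ending like _2 or _b are one class to them, and where a whole thing is asked for, a point or a joint stands for the part that bears it (a point fixed in the world has none). Each returns a list of dicts, best first, with "conf" (0 to 1); they miss things now and then, are a little off and sometimes report something else, mostly with a low value. They report only what shows in the picture. A call takes as long as a camera call. They do not tell look-alikes from the thing itself.
- arm.look_for(camera, label): "rect" ([centre column, centre row, width, height] in pixels, round what is visible of it).
- arm.masks_of(camera, label): "pixels" (384x512 bool, what is visible of it) and "rect" ([centre column, centre row, width, height] in pixels, round what is visible of it).
The state is a dict: "clock": time; "joints": joint angles; "dq": joint speeds; "joint_efforts": joint torques, N m; "position": TCP position; "ee_rot": TCP orientation; "force": force on the tool from outside, world axes, zero at the start; "ft_torque": the same for the moment, N m; "width": opening from 0.0 (shut) to 1.0 (fully open).
Only numpy, scipy, OpenCV 4.12 (cv2) and the standard library are available. Lean on these libraries where they do the work, as an engineer would, in place of code of your own. Each camera call takes 0.05 s, during which the arm holds its last target.

## Task

Make up two kits from the tools in front of you: the tape measure and the push block go into the blue tray, the block plane and the spring clamp into the yellow tray, one tool to a compartment, each lying lengthwise in its compartment, flat on the floor the same way up as you found it. The blue kit is wanted first, so complete it before you take anything for the yellow one. Leave the sanding block where it is.

Things in the scene. Friction and masses are not known exactly. Their poses are not given: they have to be found in the camera images.
- tray_blue: tray with blue painted walls; fixed tray standing on the table, outside 196 (x) x 234 (y) x 22 mm high, plywood floor 6 mm thick with grey liners, walls 8 mm thick. A wall along the middle divides it into two equal compartments side by side, each 180 mm long (x) x 105 mm wide (y) inside, centred at y = +56.5 and -56.5 mm, x = 0. Origin: centre of the underside; x: lengthwise along the compartments, z up
- tray_yellow: tray with yellow painted walls; fixed tray standing on the table, outside 196 (x) x 234 (y) x 22 mm high, plywood floor 6 mm thick with grey liners, walls 8 mm thick. A wall along the middle divides it into two equal compartments side by side, each 180 mm long (x) x 105 mm wide (y) inside, centred at y = +56.5 and -56.5 mm, x = 0. Origin: centre of the underside; x: lengthwise along the compartments, z up
- tape_measure_c (a point): yellow and black tape measure standing upright on its edge, 36 wide x 94 long x 69 mm high over all, with a red button on top; its case is 30 mm wide and 66 mm long (gripped across the width), a short tongue of tape sticks out low at the -y end. The point is the centre of the case, 31 mm above its underside and 14 mm towards +y from the middle of the whole length. Axes: y along its length, x across its width, z up when standing as found
- push_block_c (a point): wooden push block for the saw: flat base board 70 wide x 160 long x 20 mm thick with a raised wooden handle along its middle, 100 mm long, top at 67 mm; the handle is 26 mm wide from 20 to 49 mm up and 30 mm wide above that (gripped across the handle). The point is the middle, 33.5 mm above the underside. Axes: y along its length, x across its width, z up when standing as found
- block_plane_c (a point): small grey metal block plane with dark wooden grip and a pale round knob, 48 wide x 150 long x 62 mm high, about 0.7 kg; the upright metal sides, 34 mm high, are gripped across the 48 mm width; the dark grip lies between them and rises to 62 mm towards +y. The point is the middle, 31 mm above its underside. Axes: y along its length, x across its width, z up when standing as found
- spring_clamp_c (a point): black spring clamp with orange tips lying flat, rigid, 55 wide x 119 long x 26 mm high; its two arms are 22 mm high and form a V, widest (55 mm over both) at the black handle end (+y), narrowing to about 26 mm at the orange tips (-y), gripped across both at the middle. The point is the middle, 12 mm above its underside. Axes: y along its length, x across its width, z up when standing as found
- sanding_block_c (a point): dark brown cork sanding block with orange paper, 67 wide x 122 long x 32 mm high; belongs to no kit. The point is its centre, 16 mm above the table. Axes: y along its length, x across its width, z up when standing as found
Things that resemble listed ones, but are neither listed nor needed, are in the scene too. What is shaped like the part that bears block_plane_c but purple is not meant.

How it is judged:
By the outcome, as a careful person would: the job done as asked, in the order asked, and still so for the second after the job is handed in, with the robot touching nothing.
It also fails if it takes over 120 s, if anything falls off the work surface, if the arm or the gripper's body presses on something with over 40 N, if the wrist force passes 120 N, or if a joint passes its speed limit or range.

## Working session

There is one attempt and no reset: what is moved stays moved. The work goes in short steps, Python scripts to look and compute and a shell command to move; the robot and the scene stay as the last step left them, time stands still between calls to the robot, and variables do not carry over. Pictures are saved under pics/ and viewed, and the job is handed in when it is done.

```bash
ls; mkdir -p pics; cat > h.py <<'E'
import numpy as np, cv2
from cell import arm
from scipy.spatial.transform import Rotation as R
def snap(n,f):
    im,d=arm.get_image(n); cv2.imwrite('pics/'+f,im[:,:,::-1]); np.save('/tmp/'+n+'.npy',d); return im,d
def K(n):
    p=arm.camera_params(n); f=192/np.tan(np.radians(p['fovy'])/2); return p,f
def world(n,d,st=None):
    p,f=K(n); v,u=np.mgrid[0:384,0:512]
    c=np.stack([(u-p['cx'])/f*d,(v-p['cy'])/f*d,d],-1)
    if 'rvec' in p:
        Rm=R.from_rotvec(np.ravel(p['rvec'])).as_matrix(); return (c-np.ravel(p['tvec']))@Rm
    M=np.array(p['mount']); t=c@M[:3,:3].T+M[:3,3]
    return t@R.from_rotvec(st['ee_rot']).as_matrix().T+np.array(st['position'])
E
python3 - <<'E'
from h import *
print(arm.observe()); print(arm.camera_params('top'),arm.camera_params('scene'),arm.camera_params('wrist'))
snap('top','t0.png');snap('scene','s0.png')
E
```

```text
pics
{'clock': 0.0, 'joints': array([ 1.06543161,  0.43520519,  0.0250093 ,  1.57408894, -0.01166539,
        1.13399736, -0.07508762]), 'dq': array([0.00030375, 0.00053464, 0.00079766, 0.00055746, 0.00013655,
       0.00015998, 0.00051553]), 'joint_efforts': array([-1.06151205e-03, -6.67854524e+01,  9.84310247e-01, -3.14449811e+01,
       -6.06885902e-02,  4.30893211e-02,  1.37291195e-04]), 'position': array([ 0.24472629, -0.57454301,  0.22595958]), 'ee_rot': array([-3.07667194e+00, -6.27912263e-01,  6.36096075e-04]), 'force': array([-0.27170646,  0.35629807,  0.55319149]), 'ft_torque': array([-0.03971301, -0.02061635,  0.00246175]), 'width': 1.0037108588165884}
{'fovy': 54.10586007043539, 'cx': 253.19729147108404, 'cy': 190.85403309188385, 'rvec': array([ 2.16146075, -2.1178707 ,  0.17266606]), 'tvec': array([-0.01217347,  0.50232336,  0.98281365])} {'fovy': 44.84042948898004, 'cx': 258.9266137489777, 'cy': 193.58436123325276, 'rvec': array([ 1.02412469, -2.26283414,  1.15445478]), 'tvec': array([0.36105299, 0.27082885, 0.89594273])} {'fovy': 71.21472585679805, 'cx': 251.38265995598485, 'cy': 191.1961243243967, 'mount': array([[-3.70341588e-04, -9.63248450e-01, -2.68611775e-01,
         7.18293903e-02],
       [ 9.99999730e-01, -1.86200306e-04, -7.11005061e-04,
        -3.45773469e-04],
       [ 6.34858929e-04, -2.68611966e-01,  9.63248259e-01,
        -1.57663284e-01],
       [ 0.00000000e+00,  0.00000000e+00,  0.00000000e+00,
         1.00000000e+00]])}
```

View pics/t0.png

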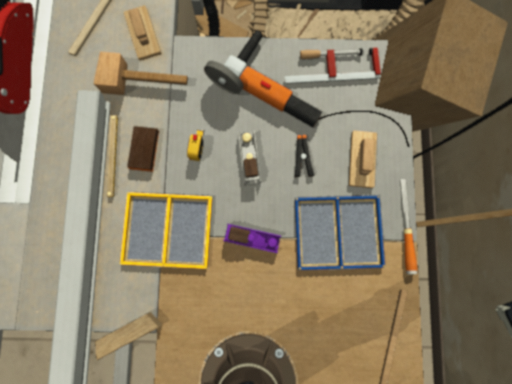

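View pics/s0.png

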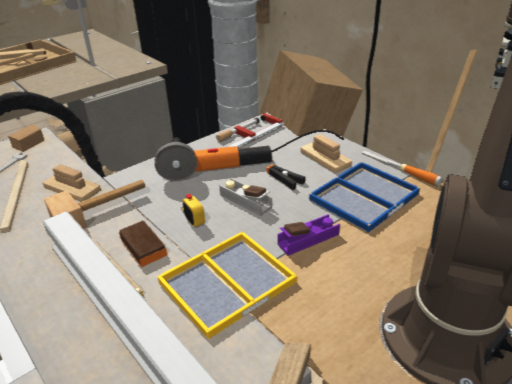

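```bash
cat > m.py <<'E'
from h import *
im,d=snap('top','t1.png'); W=world('top',d)
vis=im.copy()
for n in ['tray_blue','tray_yellow','tape_measure_c','push_block_c','block_plane_c','spring_clamp_c','sanding_block_c']:
    for r in arm.masks_of('top',n):
        if r['conf']<.3: continue
        m=r['pixels']&(d>0); P=W[m]
        if len(P)<20: continue
        (c,s,a)=cv2.minAreaRect(P[:,:2].astype(np.float32))
        print(n,round(r['conf'],2),np.round(r['rect']),'c',np.round(c,3),'s',np.round(s,3),'a',round(a,1),'z',np.round(np.percentile(P[:,2],[2,50,98]),3),'mean',P[:,:2].mean(0).round(3))
E
python3 m.py
python3 - <<'E'
import cv2
i=cv2.imread('pics/t1.png')
cv2.imwrite('pics/t1c.png',cv2.resize(i[100:280,110:430],None,fx=2.5,fy=2.5,interpolation=cv2.INTER_CUBIC))
E
```

```text
tray_blue 0.88 [341. 234.  90.  76.] c [ 0.405 -0.391] s [0.204 0.541] a 2.2 z [0.002 0.007 0.024] mean [ 0.398 -0.241]
tray_yellow 0.79 [165. 231.  92.  76.] c [0.394 0.233] s [0.235 0.197] a 88.4 z [0.003 0.008 0.024] mean [0.394 0.234]
tape_measure_c 0.66 [195. 145.  20.  32.] c [0.639 0.165] s [0.101 0.047] a 6.1 z [-0.     0.057  0.069] mean [0.627 0.159]
push_block_c 0.82 [360. 160.  30.  57.] c [ 0.61  -0.313] s [0.077 0.168] a 85.9 z [0.005 0.021 0.069] mean [ 0.599 -0.304]
block_plane_c 0.98 [255. 238.  54.  29.] c [ 0.377 -0.002] s [0.15 0.05] a 77.1 z [0.007 0.035 0.062] mean [ 0.377 -0.002]
spring_clamp_c 0.96 [303. 155.  14.  42.] c [ 0.611 -0.139] s [0.117 0.051] a 3.7 z [0.001 0.022 0.027] mean [ 0.608 -0.139]
sanding_block_c 0.61 [143. 149.  38.  47.] c [0.627 0.314] s [0.077 0.133] a 82.1 z [0.002 0.032 0.037] mean [0.618 0.308]
```

View pics/t1c.png

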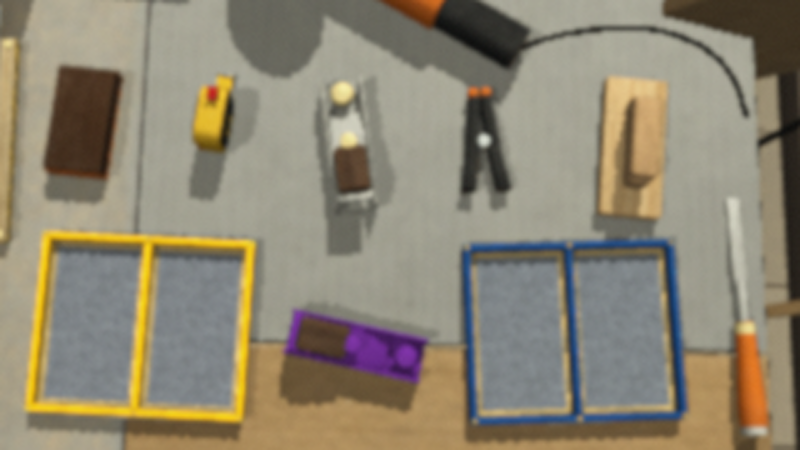

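```bash
cat > pose.py <<'E'
from h import *
def rect(P):
    c,s,a=cv2.minAreaRect(P.astype(np.float32))
    if s[0]<s[1]: s=(s[1],s[0]); a+=90
    a=(a+90)%180-90
    return 'c %s s %s yaw %.1f n %d'%(np.round(c,4),np.round(s,3),a,len(P))
def box(W,x0,x1,y0,y1,z0,z1):
    m=(W[...,0]>x0)&(W[...,0]<x1)&(W[...,1]>y0)&(W[...,1]<y1)&(W[...,2]>z0)&(W[...,2]<z1); return m
E
python3 - <<'E'
from pose import *
im=cv2.imread('pics/t1.png')[:,:,::-1]; d=np.load('/tmp/top.npy'); W=world('top',d)
hsv=cv2.cvtColor(np.ascontiguousarray(im),cv2.COLOR_RGB2HSV)
for n,a in dict(tapetop=(.55,.72,.1,.22,.05,.09),pushhandle=(.5,.7,-.38,-.24,.055,.08),pushbase=(.5,.7,-.38,-.24,.013,.03),plane=(.5,.72,-.08,.08,.025,.045),planeall=(.5,.72,-.08,.08,.012,.08),clamp=(.5,.7,-.2,-.09,.012,.04)).items():
    m=box(W,*a); print(n,rect(W[m][:,:2]), W[m][:,2].max().round(3))
b=(hsv[...,0]>100)&(hsv[...,0]<125)&(hsv[...,1]>140)
print('blue',rect(W[b&box(W,.25,.55,-.4,-.08,.012,.03)][:,:2]))
y=(hsv[...,0]>18)&(hsv[...,0]<32)&(hsv[...,1]>170)
print('yel',rect(W[y&box(W,.25,.55,.08,.4,.012,.03)][:,:2]))
print('table z',np.median(W[box(W,.5,.7,.0,.1,-.03,.008)][:,2]))
i=cv2.imread('pics/t1.png')
a=i[0:62,110:190]; c=i[125:195,330:400]
cv2.imwrite('pics/cand.png',np.hstack([cv2.resize(a,(400,310)),cv2.resize(c,(310,310))]))
print(rect(W[box(W,.8,1.1,.1,.5,.04,.09)][:,:2]))
E
```

```text
tapetop c [0.623  0.1621] s [0.065 0.034] yaw -6.4 n 287 0.071
pushhandle c [ 0.6061 -0.3102] s [0.09 0.03] yaw -3.7 n 378 0.071
pushbase c [ 0.5942 -0.3092] s [0.188 0.08 ] yaw 0.1 n 918 0.029
plane c [0.6027 0.0115] s [0.151 0.048] yaw 8.2 n 327 0.045
planeall c [0.6026 0.0115] s [0.151 0.048] yaw 8.2 n 752 0.067
clamp c [ 0.6257 -0.1446] s [0.149 0.054] yaw -0.4 n 464 0.039
blue c [ 0.3979 -0.2379] s [0.231 0.193] yaw -87.4 n 587
yel c [0.3935 0.2329] s [0.235 0.196] yaw 88.5 n 1166
table z 0.00048275726282859314
c [0.9166 0.2777] s [0.347 0.224] yaw -87.7 n 1689
```

View pics/cand.png

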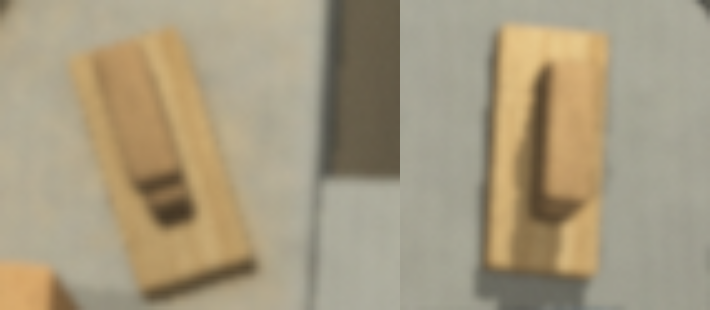

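Candidates, in top-view pixels:
- Tape measure: only (195,145).
- Push block: (363,158), or a look-alike on the far bench at (142,32). The near one matches the description, with the 100 mm handle and in reach.
- Plane: grey (249,158), or purple at (252,238), which is excluded.
- Clamp: (304,157).

The crop confirms the near push block. I'll turn first, then carry on to the tape.

```bash
cat > g.py <<'E'
import sys; from h import *
x,y,z,hd=map(float,sys.argv[1:5]); s=arm.observe(); Rm=R.from_rotvec(s['ee_rot']).as_matrix()
ch=np.degrees(np.arctan2(Rm[1,0],Rm[0,0])); dw=np.array([x,y,z])-s['position']
# goal rot: x heading hd, z down
c,q=np.cos(np.radians(hd)),np.sin(np.radians(hd)); G=np.array([[c,q,0],[q,-c,0],[0,0,-1]])
print('t',round(s['clock'],2),'pos',np.round(s['position'],4),'head',round(ch,2),'turn rv deg',np.round(R.from_matrix(Rm.T@G).as_rotvec(degrees=True),2))
print('shift after turn (tool mm)',np.round(1000*G.T@dw,1),' before turn',np.round(1000*Rm.T@dw,1),'w',round(s['width']*91.8,1),'F',np.round(s['force'],1))
E
python3 g.py 0.56 0.165 0.22 -6.4
```

```text
t 0.5 pos [ 0.2449 -0.575   0.2267] head 23.07 turn rv deg [-0.    0.   29.47]
shift after turn (tool mm) [ 230.6 -770.5    6.7]  before turn [ 579.8 -557.3    6.7] w 91.9 F [-0.1 -0.1 -0.4]
```

```bash
python3 -m pendant '[[[0,0,0],[0,0,9.8],0.09],[[0,0,0],[0,0,9.8],0.09],[[0,0,0],[0,0,9.9],0.09],[[16,-55,0],[0,0,0],0.09]]' 2>&1 | tail -5; python3 g.py 0.56 0.165 0.22 -6.4
```

```text
clock: 1.0
position: [0.2667, -0.5201, 0.2264]
ee_rot: [3.133, -0.19, -0.002]
force: [2.9, 1.4, 0.3]
width: 0.981
t 1.0 pos [ 0.2667 -0.5201  0.2264] head -6.94 turn rv deg [ 0.15  0.07 -0.54]
shift after turn (tool mm) [ 215.1 -713.5    6.4]  before turn [ 208.3 -715.5    4.3] w 90.1 F [2.9 1.4 0.3]
```

I typed millimetres there by mistake. The row was clamped, so no harm was done. Rows are in metres from here on.

```bash
python3 -m pendant '[[[0.017,-0.055,0],[0,0,0],0.09],[[0.017,-0.055,0],[0,0,0],0.09],[[0.017,-0.055,0],[0,0,0],0.09],[[0.017,-0.055,0],[0,0,0],0.09],[[0.017,-0.055,0],[0,0,0],0.09],[[0.017,-0.055,0],[0,0,0],0.09],[[0.017,-0.055,0],[0,0,0],0.09],[[0.017,-0.055,0],[0,0,0],0.09],[[0.017,-0.055,0],[0,0,0],0.09],[[0.017,-0.055,0],[0,0,0],0.09]]' 2>&1 | tail -5; python3 g.py 0.56 0.165 0.22 -6.4
```

```text
clock: 2.25
position: [0.5002, 0.0119, 0.2271]
ee_rot: [3.137, -0.177, 0.001]
force: [0.7, -0.8, -0.1]
width: 0.981
t 2.25 pos [0.5002 0.0119 0.2271] head -6.44 turn rv deg [ 0.   -0.05 -0.04]
shift after turn (tool mm) [  42.4 -158.8    7.1]  before turn [  42.2 -158.9    7.1] w 90.0 F [ 0.7 -0.8 -0.1]
```

```bash
python3 -m pendant '[[[0.014,-0.053,0],[0,0,0],0.09],[[0.014,-0.053,0],[0,0,0],0.09],[[0.014,-0.053,0.007],[0,0,0],0.09],[[0,0,0],[0,0,0],0.09]]' 2>&1 | tail -5
cat > w.py <<'E'
import sys; from pose import *
def shot(f):
    s=arm.observe(); im,d=snap('wrist',f); return s,im,d,world('wrist',d,s)
E
python3 - <<'E'
from w import *
s,im,d,W=shot('w1.png')
for z in (.045,.055): print(rect(W[box(W,.55,.72,.1,.22,z,.09)][:,:2]))
print('table',np.median(W[box(W,.5,.75,.05,.1,-.03,.02)][:,2]))
E
python3 g.py 0.623 0.162 0.012 -6.4
```

```text
clock: 2.75
position: [0.5589, 0.1689, 0.219]
ee_rot: [-3.135, 0.166, 0.002]
force: [-0.7, -1.6, -0.8]
width: 0.98
c [0.6217 0.1619] s [0.065 0.034] yaw -6.9 n 1612
c [0.6213 0.1621] s [0.06  0.033] yaw -6.8 n 1402
table -0.00022394253817364929
t 2.8 pos [0.5589 0.1658 0.2191] head -6.22 turn rv deg [-0.02  0.05  0.18]
shift after turn (tool mm) [ 64.1  -3.4 207.1]  before turn [ 64.3  -3.1 207.1] w 90.1 F [ 0.3 -0.4 -0.1]
```

View pics/w1.png

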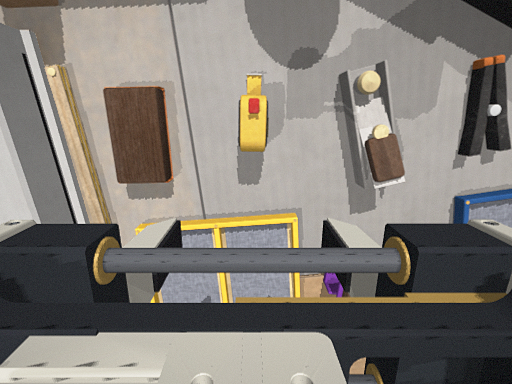

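The wrist view shows the tape at (253,120), upright with its tongue pointing to +x. Its position agrees with the top camera to about 1 mm.

```bash
python3 -m pendant '[[[0.032,-0.002,0.03],[0,0,0],0.09],[[0.031,-0.001,0.036],[0,0,0],0.09],[[0,0,0.05],[0,0,0],0.09],[[0,0,0],[0,0,0],0.09]]' 2>&1 | tail -5
python3 g.py 0.622 0.162 0.013 -6.6
```

```text
clock: 3.3
position: [0.6193, 0.1567, 0.1003]
ee_rot: [3.133, -0.179, -0.011]
force: [-0.6, 0.3, -0.7]
width: 0.982
t 3.3 pos [0.6193 0.1567 0.1003] head -6.53 turn rv deg [0.23 0.39 0.07]
shift after turn (tool mm) [ 2.1 -5.6 87.3]  before turn [ 2.7 -6.  87.3] w 90.1 F [-0.6  0.3 -0.7]
```

```bash
python3 -m pendant '[[[0,0,0],[0,0,0],0.09],[[0,0,0],[0,0,0],0.09]]' 2>&1 | tail -5
python3 g.py 0.622 0.162 0.013 -6.6
```

```text
clock: 3.55
position: [0.6232, 0.1598, 0.1064]
ee_rot: [-3.135, 0.176, -0.006]
force: [0.2, -0.9, 0.8]
width: 0.982
t 3.55 pos [0.6232 0.1598 0.1064] head -6.44 turn rv deg [-0.08 -0.2   0.16]
shift after turn (tool mm) [-1.5 -2.1 93.4]  before turn [-1.8 -1.9 93.4] w 90.2 F [ 0.2 -0.9  0.8]
```

```bash
python3 -m pendant '[[[-0.001,-0.001,0.04],[0,0,0],0.09],[[0,0,0.035],[0,0,0],0.09],[[0,0,0.018],[0,0,0],0.09],[[0,0,0],[0,0,0],0.09],[[0,0,0],[0,0,0],0.015],[[0,0,0],[0,0,0],0.015],[[0,0,0],[0,0,0],0.015],[[0,0,0],[0,0,0],0.015],[[0,0,0],[0,0,0],0.015]]' 30 2>&1 | tail -5
python3 g.py 0.622 0.162 0.013 -6.6
```

```text
clock: 4.68
position: [0.6211, 0.1605, 0.0108]
ee_rot: [3.137, -0.176, 0.0]
force: [-0.4, 0.1, -0.1]
width: 0.485
t 4.67 pos [0.6211 0.1605 0.0108] head -6.43 turn rv deg [ 0.   -0.    0.17]
shift after turn (tool mm) [ 0.7 -1.6 -2.2]  before turn [ 0.7 -1.6 -2.2] w 44.6 F [-0.4  0.1 -0.1]
```

Still closing. I'll wait a little longer, then lift.

```bash
python3 -m pendant '[[[0,0,0],[0,0,0],0.015],[[0,0,0],[0,0,0],0.015],[[0,0,0],[0,0,0],0.015],[[0,0,0],[0,0,0],0.015],[[0,0,0],[0,0,0],0.015]]' 30 2>&1 | tail -5
python3 g.py 0.3814 -0.1821 0.16 2.6
```

```text
clock: 5.3
position: [0.6211, 0.1606, 0.0107]
ee_rot: [-3.137, 0.176, 0.0]
force: [0.4, 0.9, -0.7]
width: 0.326
t 5.3 pos [0.6211 0.1606 0.0107] head -6.42 turn rv deg [-0.01  0.01 -9.02]
shift after turn (tool mm) [-255.   331.5 -149.3]  before turn [-199.8  367.4 -149.3] w 29.9 F [ 0.4  0.9 -0.7]
```

```bash
python3 -m pendant '[[[0,0,-0.03],[0,0,0],0.015],[[0,0,-0.05],[0,0,0],0.015],[[0,0,-0.06],[0,0,0],0.015],[[0,0,-0.01],[0,0,-9],0.015],[[-0.036,0.047,0],[0,0,0],0.015],[[-0.036,0.047,0],[0,0,0],0.015],[[-0.036,0.047,0],[0,0,0],0.015],[[-0.036,0.047,0],[0,0,0],0.015],[[-0.036,0.047,0],[0,0,0],0.015],[[-0.036,0.047,0],[0,0,0],0.015]]' 30 2>&1 | tail -5
python3 g.py 0.3814 -0.1821 0.16 2.6
```

```text
clock: 6.55
position: [0.4165, -0.1325, 0.1607]
ee_rot: [3.14, 0.07, 0.0]
force: [0.8, -1.4, -1.7]
width: 0.322
t 6.55 pos [ 0.4165 -0.1325  0.1607] head 2.56 turn rv deg [ 0.02 -0.   -0.04]
shift after turn (tool mm) [-37.3  48.    0.7]  before turn [-37.3  48.    0.8] w 29.6 F [ 0.8 -1.4 -1.7]
```

```bash
python3 -m pendant '[[[-0.037,0.048,0],[0,0,0],0.015],[[0,0,0],[0,0,0],0.015],[[0,0,0],[0,0,0],0.015]]' 30 2>&1 | tail -5
python3 g.py 0.3814 -0.1821 0.16 2.6
python3 - <<'E'
from w import *
s,im,d,W=shot('w2.png')
hsv=cv2.cvtColor(im,cv2.COLOR_RGB2HSV)
b=(hsv[...,0]>100)&(hsv[...,0]<125)&(hsv[...,1]>120)
P=W[b&box(W,.25,.55,-.4,-.08,.016,.03)]
# side & middle walls: bin by y
far=P[P[:,0]>np.percentile(P[:,0],99)-.012]
print(len(P),P.min(0),P.max(0))
q=P[P[:,0]<P[:,0].max()-.03]
for lo,hi in((-.14,-.10),(-.26,-.21),(-.38,-.33)):
    k=q[(q[:,1]>lo)&(q[:,1]<hi)]
    if len(k)>30: print(lo,len(k),k.mean(0).round(4),np.polyfit(k[:,0],k[:,1],1).round(4))
E
```

```text
clock: 6.92
position: [0.3834, -0.1803, 0.1608]
ee_rot: [-3.141, -0.069, -0.001]
force: [0.7, 0.3, -2.2]
width: 0.325
t 6.92 pos [ 0.3834 -0.1803  0.1608] head 2.53 turn rv deg [-0.   -0.02 -0.07]
shift after turn (tool mm) [-2.1  1.7  0.8]  before turn [-2.1  1.7  0.8] w 29.9 F [ 0.7  0.3 -2.2]
5023 [ 0.32434148 -0.35888426  0.01600007] [ 0.49883008 -0.11891239  0.02420247]
-0.14 917 [ 0.4049 -0.1272  0.0213] [ 0.0473 -0.1463]
-0.26 833 [ 0.4059 -0.2386  0.0212] [ 0.0463 -0.2574]
-0.38 1050 [ 0.4016 -0.3511  0.0207] [ 0.0476 -0.3703]
```

View pics/w2.png

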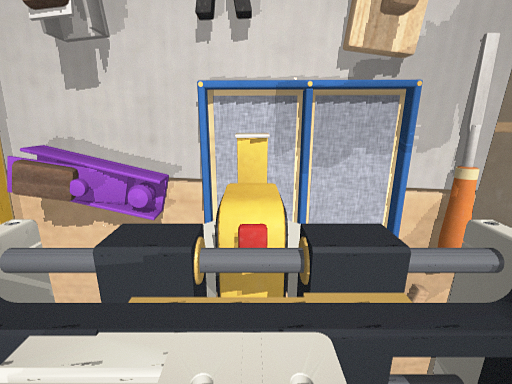

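The wrist view shows the tape held upright at (252,210) over the left blue compartment. The tray heading is 2.7°.

```bash
python3 -m pendant '[[[0,0.0035,0.04],[0,0,0],0.015],[[0,0,0.05],[0,0,0],0.015],[[0,0,0.03],[0,0,0],0.015],[[0,0,0.012],[0,0,0],0.015],[[0,0,0.007],[0,0,0],0.015],[[0,0,0],[0,0,0],0.015],[[0,0,0],[0,0,0],0.015]]' 30 2>&1 | tail -5
python3 g.py 0.383 -0.184 0.0175 2.6
```

```text
clock: 7.85
position: [0.3841, -0.1842, 0.0225]
ee_rot: [3.14, 0.071, 0.002]
force: [1.1, 0.4, -1.9]
width: 0.322
t 7.85 pos [ 0.3841 -0.1842  0.0225] head 2.58 turn rv deg [ 0.04 -0.09 -0.02]
shift after turn (tool mm) [-1.1 -0.2  5. ]  before turn [-1.1 -0.2  5. ] w 29.5 F [ 1.1  0.4 -1.9]
```

```bash
python3 -m pendant '[[[0,0,0.003],[0,0,0],0.015],[[0,0,0],[0,0,0],0.015]]' 30 2>&1 | tail -5;python3 -m pendant '[[[0,0,0.0015],[0,0,0],0.015],[[0,0,0],[0,0,0],0.015]]' 30 2>&1 | tail -5
```

```text
clock: 8.1
position: [0.3834, -0.1841, 0.0189]
ee_rot: [3.141, 0.07, 0.001]
force: [-0.9, -0.2, -1.4]
width: 0.325
clock: 8.35
position: [0.3833, -0.184, 0.0171]
ee_rot: [-3.141, -0.071, 0.0]
force: [0.5, 0.5, -2.9]
width: 0.325
```

```bash
python3 -m pendant '[[[0,0,0.0005],[0,0,0],0.015],[[0,0,0],[0,0,0],0.055],[[0,0,0],[0,0,0],0.055],[[0,0,0],[0,0,0],0.055],[[0,0,0],[0,0,0],0.055],[[0,0,0],[0,0,0],0.055]]' 30 2>&1 | tail -5; python3 g.py 0.50 -0.309 0.20 -3.7
```

```text
clock: 9.1
position: [0.3834, -0.184, 0.0167]
ee_rot: [3.141, 0.07, 0.0]
force: [0.3, 0.2, -0.1]
width: 0.598
t 9.1 pos [ 0.3834 -0.184   0.0167] head 2.57 turn rv deg [ 0.   -0.    6.27]
shift after turn (tool mm) [ 124.5  117.2 -183.3]  before turn [ 110.9  130.1 -183.3] w 54.9 F [ 0.3  0.2 -0.1]
```

```bash
python3 -m pendant '[[[0,0,-0.03],[0,0,0],0.055],[[0,0,-0.05],[0,0,0],0.055],[[0,0,-0.055],[0,0,0],0.09],[[0,0,-0.05],[0,0,6.3],0.09],[[0.041,0.039,0],[0,0,0],0.09],[[0.041,0.039,0],[0,0,0],0.09],[[0.042,0.039,0],[0,0,0],0.09],[[0,0,0],[0,0,0],0.09],[[0,0,0],[0,0,0],0.09]]' 2>&1 | tail -5
python3 - <<'E'
from w import *
s,im,d,W=shot('w3.png')
P=W[box(W,.5,.72,-.40,-.22,.06,.09)]
print('handle',rect(P[:,:2]),P[:,2].max())
for z in(.012,.016):
  print('base',rect(W[box(W,.5,.72,-.40,-.22,z,.026)][:,:2]))
E
python3 g.py 0.604 -0.309 0.024 -3.7
```

```text
clock: 10.22
position: [0.499, -0.3082, 0.2011]
ee_rot: [-3.139, 0.102, 0.002]
force: [-1.1, -0.4, 0.2]
width: 0.979
handle c [ 0.6041 -0.3113] s [0.089 0.03 ] yaw -4.5 n 2685 0.06923061687184093
base c [ 0.6045 -0.3113] s [0.16 0.07] yaw -4.3 n 5663
base c [ 0.6045 -0.3113] s [0.16 0.07] yaw -4.4 n 5657
t 10.28 pos [ 0.4988 -0.3078  0.2014] head -3.69 turn rv deg [-0.04  0.06  0.01]
shift after turn (tool mm) [105.   -5.6 177.4]  before turn [105.2  -5.4 177.3] w 90.0 F [-0.   0.2 -0.5]
```

View pics/w3.png

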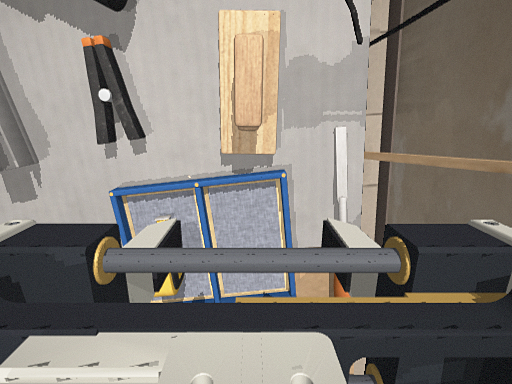

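The push block is at (249,82), yaw -4.4°. Moving in on it.

```bash
python3 -m pendant '[[[0.036,-0.002,0],[0,0,0.7],0.09],[[0.036,-0.002,0.03],[0,0,0],0.09],[[0.034,-0.001,0.04],[0,0,0],0.09],[[0,0,0.035],[0,0,0],0.09],[[0,0,0],[0,0,0],0.09],[[0,0,0],[0,0,0],0.09]]' 2>&1 | tail -5
python3 g.py 0.6045 -0.3113 0.026 -4.4
```

```text
clock: 11.02
position: [0.6058, -0.3116, 0.0987]
ee_rot: [3.139, -0.121, 0.002]
force: [0.9, 0.4, -0.1]
width: 0.979
t 11.03 pos [ 0.6058 -0.3116  0.0987] head -4.43 turn rv deg [ 0.04 -0.09 -0.03]
shift after turn (tool mm) [-1.3 -0.2 72.7]  before turn [-1.4 -0.3 72.7] w 89.9 F [ 0.9  0.4 -0.1]
```

```bash
python3 -m pendant '[[[-0.001,0,0.03],[0,0,0],0.07],[[0,0,0.025],[0,0,0],0.06],[[0,0,0.0165],[0,0,0],0.05],[[0,0,0],[0,0,0],0.04],[[0,0,0],[0,0,0],0.015],[[0,0,0],[0,0,0],0.015],[[0,0,0],[0,0,0],0.015],[[0,0,0],[0,0,0],0.015],[[0,0,0],[0,0,0],0.015]]' 40 2>&1 | tail -5
python3 g.py 0.40 -0.295 0.16 2.7
```

```text
clock: 12.15
position: [0.6052, -0.3117, 0.0262]
ee_rot: [3.139, -0.121, 0.002]
force: [-0.4, 0.7, 6.1]
width: 0.323
t 12.15 pos [ 0.6052 -0.3117  0.0262] head -4.42 turn rv deg [ 0.03 -0.08 -7.12]
shift after turn (tool mm) [-204.2  -26.3 -133.8]  before turn [-205.7   -0.7 -134.1] w 29.7 F [-0.4  0.7  6.1]
```

```bash
python3 -m pendant '[[[0,0,-0.03],[0,0,0],0.015],[[0,0,-0.05],[0,0,0],0.015],[[0,0,-0.054],[0,0,0],0.015],[[0,0,0],[0,0,-7.1],0.015],[[-0.05,-0.007,0],[0,0,0],0.015],[[-0.05,-0.006,0],[0,0,0],0.015],[[-0.05,-0.006,0],[0,0,0],0.015],[[-0.054,-0.007,0],[0,0,0],0.015],[[0,0,0],[0,0,0],0.015],[[0,0,0],[0,0,0],0.015]]' 40 2>&1 | tail -5
python3 g.py 0.401 -0.295 0.033 2.7
python3 - <<'E'
from w import *
s,im,d,W=shot('w4.png'); snap('top','t4.png')
E
```

```text
clock: 13.4
position: [0.4001, -0.2952, 0.1596]
ee_rot: [3.14, 0.073, 0.002]
force: [0.1, -0.6, -2.2]
width: 0.322
t 13.4 pos [ 0.4001 -0.2952  0.1596] head 2.66 turn rv deg [ 0.03 -0.06 -0.04]
shift after turn (tool mm) [ 9.000e-01 -1.000e-01  1.266e+02]  before turn [  0.8  -0.2 126.6] w 29.5 F [ 0.1 -0.6 -2.2]
```

View pics/w4.png

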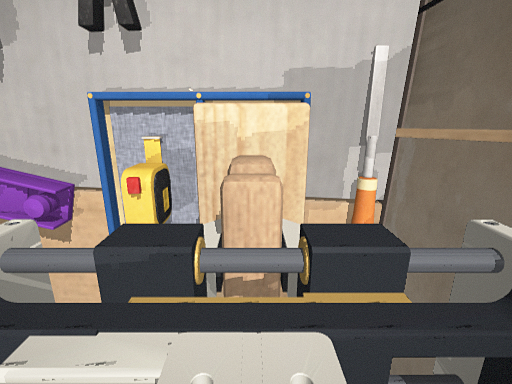

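View pics/t4.png

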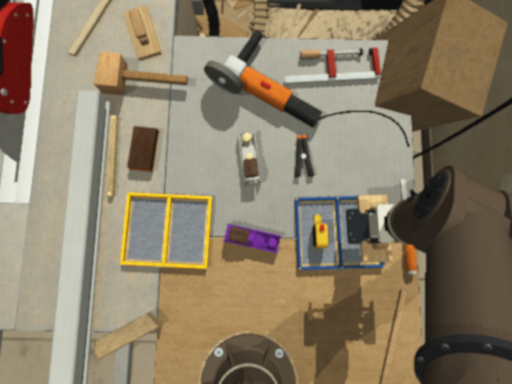

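The tape stands upright in the left compartment at (148,190). The push block is held above the right one. I'll check that it's level and where its far edge is.

```bash
python3 - <<'E'
from w import *
s=arm.observe(); d=np.load('/tmp/wrist.npy'); W=world('wrist',d,s)
P=W[box(W,.3,.55,-.36,-.2,.135,.175)]; k=P[P[:,0]>.455]
A=np.c_[k[:,:2],np.ones(len(k))]; c=np.linalg.lstsq(A,k[:,2],rcond=None)[0]
print(len(k),'slope',c[:2],'z med',np.median(k[:,2]),'far',np.percentile(k[:,0],99.5),'y',np.percentile(k[:,1],[.5,99.5]))
im=cv2.imread('pics/w4.png')[:,:,::-1].copy();hsv=cv2.cvtColor(im,cv2.COLOR_RGB2HSV)
b=(hsv[...,0]>100)&(hsv[...,0]<125)&(hsv[...,1]>120)&box(W,.45,.55,-.38,-.1,.016,.03)
print('tray far',np.percentile(W[b][:,0],[1,50,99.5]))
E
```

```text
5045 slope [-0.02444182  0.00087151] z med 0.15288646873833311 far 0.4810558010772615 y [-0.32583556 -0.25723969]
tray far [0.45273044 0.49008383 0.49934746]
```

```bash
python3 -m pendant '[[[0.001,0,0.04],[0,0,0],0.015],[[0,0,0.04],[0,0,0],0.015],[[0,0,0.03],[0,0,0],0.015],[[0,0,0.01],[0,0,0],0.015],[[0,0,0],[0,0,0],0.015],[[0,0,0.004],[0,0,0],0.015],[[0,0,0],[0,0,0],0.015]]' 40 2>&1 | tail -5
python3 g.py 0.401 -0.295 0.0325 2.7
```

```text
clock: 14.38
position: [0.4011, -0.2953, 0.0359]
ee_rot: [3.14, 0.073, 0.002]
force: [-0.6, -0.4, -3.3]
width: 0.326
t 14.38 pos [ 0.4011 -0.2953  0.0359] head 2.67 turn rv deg [ 0.05 -0.06 -0.03]
shift after turn (tool mm) [-0.1 -0.3  3.4]  before turn [-0.1 -0.3  3.4] w 30.0 F [-0.6 -0.4 -3.3]
```

```bash
python3 -m pendant '[[[0,0,0.003],[0,0,0],0.015],[[0,0,0],[0,0,0],0.015],[[0,0,0],[0,0,0],0.015]]' 40 2>&1 | tail -5
python3 -m pendant '[[[0,0,0],[0,0,0],0.06],[[0,0,0],[0,0,0],0.06],[[0,0,0],[0,0,0],0.06],[[0,0,0],[0,0,0],0.06],[[0,0,0],[0,0,0],0.06],[[0,0,-0.02],[0,0,0],0.06],[[0,0,-0.05],[0,0,0],0.06],[[0,0,-0.05],[0,0,0],0.06],[[0,0,-0.045],[0,0,0],0.09]]' 2>&1 | tail -5
python3 g.py 0.50 -0.139 0.20 0
```

```text
clock: 14.75
position: [0.4006, -0.295, 0.0323]
ee_rot: [3.141, 0.073, 0.0]
force: [-0.7, -0.0, -3.6]
width: 0.32
clock: 15.88
position: [0.4005, -0.2949, 0.1991]
ee_rot: [3.14, 0.073, 0.001]
force: [0.6, -0.5, 0.0]
width: 0.719
t 15.88 pos [ 0.4005 -0.2949  0.1991] head 2.67 turn rv deg [ 0.02 -0.03  2.67]
shift after turn (tool mm) [  99.5 -155.9   -0.9]  before turn [ 106.6 -151.1   -0.9] w 66.0 F [ 0.6 -0.5  0. ]
```

```bash
python3 -m pendant '[[[0.033,-0.05,0],[0,0,2],0.09],[[0.033,-0.052,0],[0,0,0],0.09],[[0.034,-0.052,0],[0,0,0],0.09],[[0,0,0],[0,0,0],0.09],[[0,0,0],[0,0,0],0.09]]' 2>&1 | tail -5
python3 - <<'E'
from w import *
s,im,d,W=shot('w5.png'); 
m=box(W,.52,.68,-.2,-.09,.012,.04); P=W[m]
print('clamp',rect(P[:,:2]))
for x in np.arange(.55,.68,.01):
    k=P[abs(P[:,0]-x)<.004]
    if len(k): print(round(x,3),np.percentile(k[:,1],[1,99]).round(4),np.percentile(k[:,2],95).round(4))
imt,dt=snap('top','t5.png'); 
cv2.imwrite('pics/t5c.png',cv2.resize(imt[120:290,220:430],None,fx=3.5,fy=3.5)[:,:,::-1])
E
```

```text
clock: 16.5
position: [0.4966, -0.1389, 0.197]
ee_rot: [3.141, 0.02, -0.001]
force: [0.0, -0.3, -0.0]
width: 0.98
clamp c [ 0.6103 -0.1405] s [0.119 0.054] yaw 4.1 n 2691
0.55 [-0.1706 -0.118 ] 0.0227
0.56 [-0.1713 -0.1193] 0.0228
0.57 [-0.1684 -0.1205] 0.0229
0.58 [-0.1657 -0.1217] 0.023
0.59 [-0.163  -0.1229] 0.0232
0.6 [-0.1603 -0.1229] 0.0259
0.61 [-0.1588 -0.1241] 0.0264
0.62 [-0.1574 -0.1241] 0.0229
0.63 [-0.156 -0.124] 0.023
0.64 [-0.1534 -0.1252] 0.0228
0.65 [-0.1512 -0.1251] 0.023
0.66 [-0.1496 -0.1251] 0.0225
0.67 [-0.1494 -0.1251] 0.0214
```

View pics/w5.png

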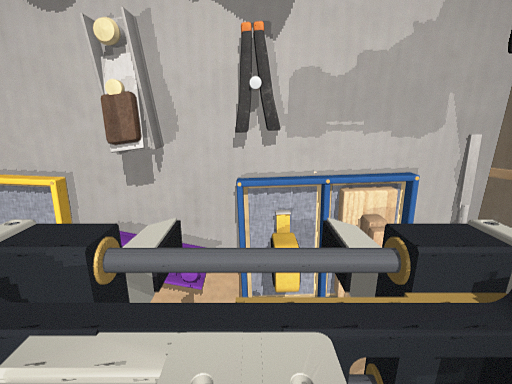

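View pics/t5c.png

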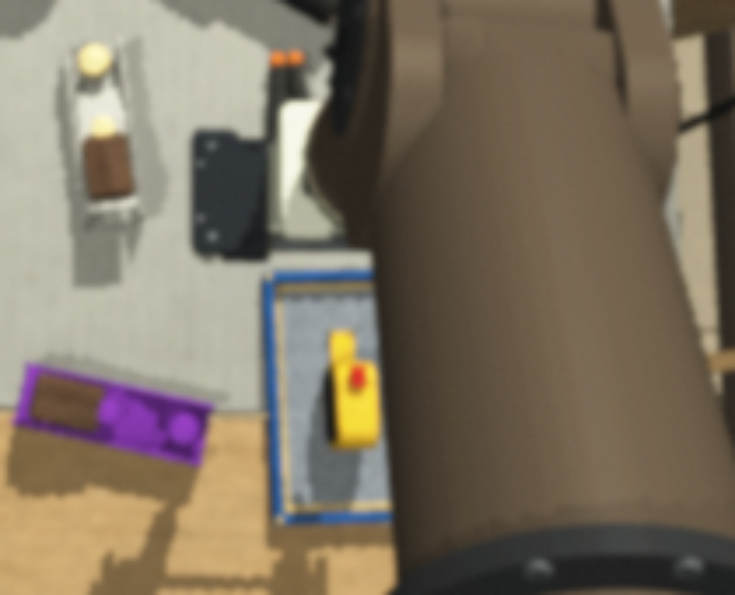

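```bash
python3 - <<'E'
from w import *
im,d=snap('scene','s5.png'); cv2.imwrite('pics/s5c.png',cv2.resize(im[140:300,200:440],None,fx=3.2,fy=3.2)[:,:,::-1])
W=world('scene',d)
P=W[box(W,.3,.5,-.36,-.24,.03,.1)]; print('push z',np.percentile(P[:,2],[50,95,99.5]),rect(P[P[:,2]>.06][:,:2]))
P=W[box(W,.3,.5,-.23,-.13,.03,.1)]; print('tape z',np.percentile(P[:,2],[50,95,99.5]))
E
python3 g.py 0.609 -0.1416 0.09 4.2
```

```text
push z [0.05769332 0.07311219 0.07438798] c [ 0.3978 -0.2927] s [0.09  0.033] yaw 2.3 n 290
tape z [0.05664537 0.06988632 0.07462742]
t 16.65 pos [ 0.4962 -0.1402  0.1971] head 0.53 turn rv deg [ 0.03  0.03 -3.67]
shift after turn (tool mm) [112.4   9.6 107.1]  before turn [112.8   2.4 107.1] w 89.9 F [1.1 0.3 0.1]
```

View pics/s5c.png

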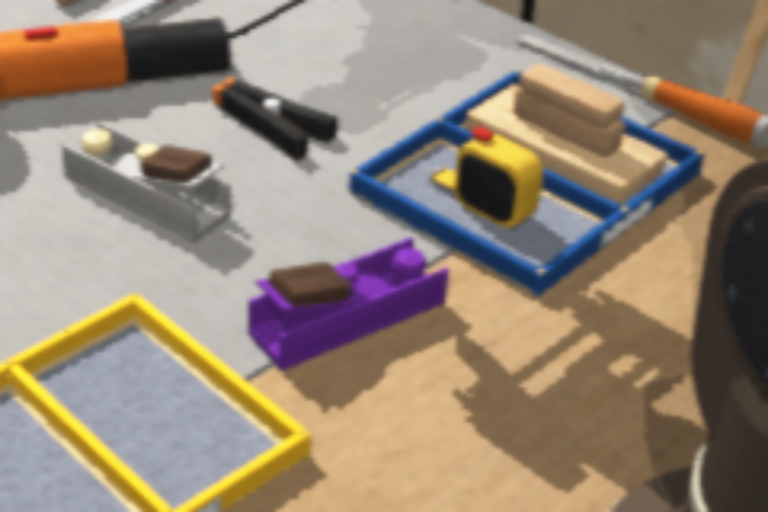

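The blue kit is complete: the tape is upright and the push block flat, with tops at 74–75 mm. Next is the clamp, at wrist view (257,80).

```bash
python3 -m pendant '[[[0.037,0.003,0],[0,0,-3.7],0.09],[[0.038,0.003,0.03],[0,0,0],0.09],[[0.037,0.003,0.04],[0,0,0],0.09],[[0,0,0.037],[0,0,0],0.09],[[0,0,0],[0,0,0],0.09],[[0,0,0],[0,0,0],0.09]]' 2>&1 | tail -5
python3 g.py 0.609 -0.1416 0.004 4.2
```

```text
clock: 17.4
position: [0.6094, -0.1425, 0.0916]
ee_rot: [3.139, 0.118, 0.002]
force: [-0.0, 0.5, 0.5]
width: 0.978
t 17.4 pos [ 0.6094 -0.1425  0.0916] head 4.3 turn rv deg [ 0.03 -0.06  0.1 ]
shift after turn (tool mm) [-0.4 -0.9 87.6]  before turn [-0.5 -1.  87.6] w 89.8 F [-0.   0.5  0.5]
```

```bash
python3 -m pendant '[[[0,-0.001,0.035],[0,0,0],0.08],[[0,0,0.03],[0,0,0],0.07],[[0,0,0.015],[0,0,0],0.07],[[0,0,0.006],[0,0,0],0.06],[[0,0,0],[0,0,0],0.05],[[0,0,0],[0,0,0],0.04],[[0,0,0],[0,0,0],0.02],[[0,0,0],[0,0,0],0.02],[[0,0,0],[0,0,0],0.02],[[0,0,0],[0,0,0],0.02]]' 25 2>&1 | tail -5
python3 g.py 0.392 0.1764 0.16 -1.5
```

```text
clock: 18.65
position: [0.6099, -0.1407, 0.0053]
ee_rot: [3.139, 0.12, 0.002]
force: [-1.7, -0.5, 6.0]
width: 0.439
t 18.65 pos [ 0.6099 -0.1407  0.0053] head 4.38 turn rv deg [ 0.03 -0.09  5.88]
shift after turn (tool mm) [-226.1 -311.3 -154.7]  before turn [-192.8 -332.7 -155.2] w 40.3 F [-1.7 -0.5  6. ]
```

```bash
python3 -m pendant '[[[0,0,0],[0,0,0],0.02],[[0,0,0],[0,0,0],0.02],[[0,0,-0.02],[0,0,0],0.02],[[0,0,-0.02],[0,0,0],0.02],[[0,0,0],[0,0,0],0.02],[[0,0,0],[0,0,0],0.02]]' 35 2>&1 | tail -5
python3 - <<'E'
from w import *
s,im,d,W=shot('w6.png'); z=s['position'][2]
m=box(W,.5,.7,-.2,-.09,z+.005,z+.04); P=W[m]
im=im.copy(); 
for x in np.arange(.6,.69,.01):
    k=P[abs(P[:,0]-x)<.004]
    if len(k)>10: print(round(x,3),np.percentile(k[:,1],[1,99]).round(4),np.percentile(k[:,2],[5,50,95]).round(4))
E
python3 g.py 0.392 0.1764 0.16 -1.5
```

```text
clock: 19.4
position: [0.6091, -0.1406, 0.0444]
ee_rot: [3.139, 0.12, 0.0]
force: [0.5, -0.4, -1.3]
width: 0.437
0.6 [-0.1613 -0.1206] [0.0516 0.0798 0.0834]
0.61 [-0.1605 -0.12  ] [0.0517 0.0607 0.0648]
0.62 [-0.1736 -0.1056] [0.0533 0.0615 0.0809]
0.63 [-0.1549 -0.1234] [0.0594 0.0606 0.0618]
0.64 [-0.1529 -0.124 ] [0.0594 0.0606 0.0616]
0.65 [-0.1508 -0.1247] [0.0591 0.0605 0.0616]
0.66 [-0.1494 -0.1244] [0.0576 0.0597 0.0612]
0.67 [-0.1486 -0.1244] [0.0517 0.0585 0.0602]
t 19.45 pos [ 0.6088 -0.1406  0.0439] head 4.37 turn rv deg [0.   0.03 5.87]
shift after turn (tool mm) [-225.  -311.2 -116.1]  before turn [-192.1 -332.6 -116. ] w 39.6 F [-0.6  0.1 -1. ]
```

View pics/w6.png

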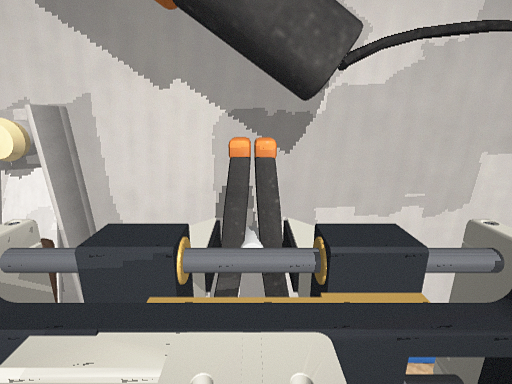

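The clamp is held level, with its tips at (253,147). Carrying it to the yellow tray's right compartment.

```bash
python3 -m pendant '[[[0,0,-0.05],[0,0,0],0.02],[[0,0,-0.06],[0,0,0],0.02],[[0,0,-0.006],[0,0,5.9],0.02],[[-0.032,-0.044,0],[0,0,0],0.02],[[-0.032,-0.044,0],[0,0,0],0.02],[[-0.032,-0.044,0],[0,0,0],0.02],[[-0.032,-0.044,0],[0,0,0],0.02],[[-0.032,-0.045,0],[0,0,0],0.02],[[-0.032,-0.045,0],[0,0,0],0.02],[[-0.032,-0.045,0],[0,0,0],0.02]]' 35 2>&1 | tail -2
python3 -m pendant '[[[0,0,0],[0,0,0],0.02],[[0,0,0],[0,0,0],0.02]]' 2>&1 | tail -5
python3 - <<'E'
from w import *
s,im,d,W=shot('w7.png')
hsv=cv2.cvtColor(im,cv2.COLOR_RGB2HSV)
b=(hsv[...,0]>18)&(hsv[...,0]<32)&(hsv[...,1]>150)
P=W[b&box(W,.25,.55,.08,.4,.016,.03)]
print(len(P),P.min(0),P.max(0))
q=P[P[:,0]<P[:,0].max()-.03]
for lo,hi in((.10,.14),(.21,.26),(.32,.37)):
    k=q[(q[:,1]>lo)&(q[:,1]<hi)]
    if len(k)>30: print(lo,len(k),k.mean(0).round(4),np.polyfit(k[:,0],k[:,1],1).round(4))
E
python3 g.py 0.392 0.1764 0.012 -1.5
```

```text
force: [-0.2, -0.0, -0.7]
width: 0.436
clock: 20.95
position: [0.3935, 0.1759, 0.1599]
ee_rot: [3.141, -0.041, -0.001]
force: [-0.3, -1.3, 0.1]
width: 0.435
4603 [0.34542919 0.11296198 0.01600585] [0.49308158 0.34938129 0.02441728]
0.1 778 [0.4076 0.1194 0.0213] [-0.0277  0.1307]
0.21 742 [0.4087 0.2311 0.0214] [-0.0292  0.243 ]
0.32 874 [0.4079 0.3432 0.0208] [-0.0279  0.3546]
t 21.0 pos [0.3939 0.1754 0.1599] head -1.59 turn rv deg [ 0.04  0.03 -0.09]
shift after turn (tool mm) [ -1.9  -1.  147.9]  before turn [ -1.9  -1.1 147.9] w 40.1 F [ 0.5  0.1 -0.7]
```

View pics/w7.png

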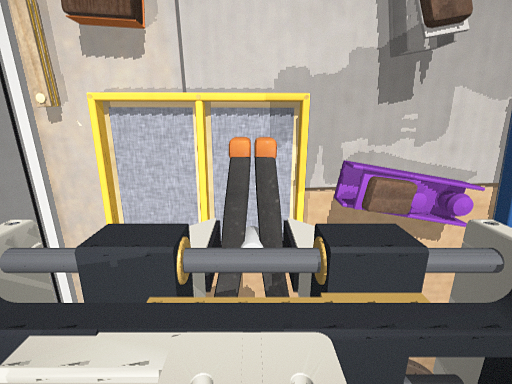

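The clamp is centred over the right compartment. Lowering it.

```bash
python3 -m pendant '[[[0,0,0.05],[0,0,0],0.02],[[0,0,0.05],[0,0,0],0.02],[[0,0,0.03],[0,0,0],0.02],[[0,0,0.012],[0,0,0],0.02],[[0,0,0],[0,0,0],0.02],[[0,0,0.003],[0,0,0],0.02],[[0,0,0],[0,0,0],0.02],[[0,0,0],[0,0,0],0.02]]' 35 2>&1 | tail -5
python3 g.py 0.392 0.1757 0.012 -1.6
```

```text
clock: 22.0
position: [0.394, 0.1764, 0.0158]
ee_rot: [-3.141, 0.042, -0.002]
force: [-0.5, 0.6, -0.3]
width: 0.438
t 22.0 pos [0.394  0.1764 0.0158] head -1.53 turn rv deg [-0.02 -0.06  0.07]
shift after turn (tool mm) [-1.9  0.8  3.8]  before turn [-1.9  0.8  3.8] w 40.2 F [-0.5  0.6 -0.3]
```

```bash
python3 -m pendant '[[[0,0,0.0025],[0,0,0],0.02],[[0,0,0],[0,0,0],0.02]]' 35 2>&1 | tail -5
python3 -m pendant '[[[0,0,0.0008],[0,0,0],0.02],[[0,0,0],[0,0,0],0.02]]' 35 2>&1 | tail -5
```

```text
clock: 22.25
position: [0.3935, 0.1763, 0.0126]
ee_rot: [3.141, -0.042, -0.0]
force: [-0.2, 1.0, -0.0]
width: 0.437
clock: 22.5
position: [0.3935, 0.1763, 0.0118]
ee_rot: [3.141, -0.042, -0.0]
force: [-0.2, 0.5, -1.7]
width: 0.439
```

```bash
python3 -m pendant '[[[0,0,0.0005],[0,0,0],0.02],[[0,0,0],[0,0,0],0.054],[[0,0,0],[0,0,0],0.054],[[0,0,0],[0,0,0],0.054],[[0,0,-0.02],[0,0,0],0.054],[[0,0,-0.05],[0,0,0],0.06],[[0,0,-0.06],[0,0,0],0.08],[[0,0,-0.06],[0,0,0],0.09]]' 35 2>&1 | tail -5
python3 g.py 0.50 0.011 0.20 8.2
```

```text
clock: 23.5
position: [0.393, 0.1762, 0.2033]
ee_rot: [-3.141, 0.041, 0.001]
force: [2.4, 0.7, -0.8]
width: 0.825
t 23.5 pos [0.393  0.1762 0.2033] head -1.51 turn rv deg [-0.    0.02 -9.71]
shift after turn (tool mm) [ 82.3 178.7   3.3]  before turn [111.3 162.3   3.3] w 75.7 F [ 2.4  0.7 -0.8]
```

```bash
python3 -m pendant '[[[0,0,0],[0,0,-9.7],0.09],[[0.02,0.045,0],[0,0,0],0.09],[[0.02,0.045,0],[0,0,0],0.09],[[0.02,0.045,0],[0,0,0],0.09],[[0.022,0.044,0],[0,0,0],0.09],[[0,0,0],[0,0,0],0.09],[[0,0,0],[0,0,0],0.09]]' 2>&1 | tail -5
python3 - <<'E'
from w import *
s,im,d,W=shot('w8.png')
m=box(W,.5,.72,-.08,.09,.02,.08); P=W[m]; print('all',rect(P[:,:2]))
m=box(W,.5,.72,-.08,.09,.028,.038); P=W[m]; print('sides',rect(P[:,:2]))
E
python3 g.py 0.6025 0.0115 0.09 8.2
```

```text
clock: 24.38
position: [0.4996, 0.0114, 0.2012]
ee_rot: [-3.133, -0.224, 0.001]
force: [-0.9, 1.1, -0.2]
width: 0.98
all c [0.6002 0.011 ] s [0.149 0.048] yaw 8.3 n 4770
sides c [0.6002 0.011 ] s [0.149 0.048] yaw 8.3 n 1696
t 24.43 pos [0.4995 0.0119 0.2013] head 8.25 turn rv deg [-0.03  0.03  0.05]
shift after turn (tool mm) [101.9  15.1 111.3]  before turn [102.   15.2 111.2] w 90.2 F [-1.2  1.  -0.3]
```

View pics/w8.png

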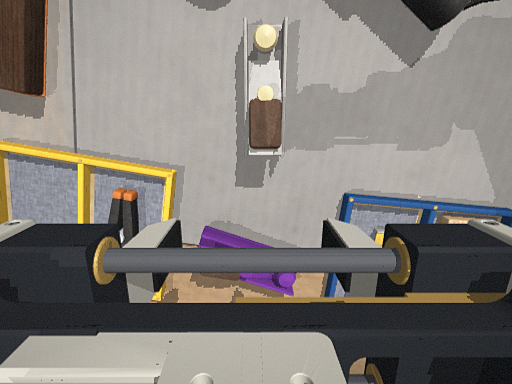

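The grey plane is at (265,88), yaw 8.3°. It's the listed one, as the purple look-alike sits at (248,262).

```bash
python3 -m pendant '[[[0.033,0.005,0],[0,0,0],0.09],[[0.033,0.005,0.03],[0,0,0],0.09],[[0.033,0.005,0.04],[0,0,0],0.09],[[0,0,0.04],[0,0,0],0.09],[[0,0,0],[0,0,0],0.09],[[0,0,0],[0,0,0],0.09]]' 2>&1 | tail -5
python3 g.py 0.600 0.011 0.0045 8.3
```

```text
clock: 25.18
position: [0.6005, 0.0111, 0.093]
ee_rot: [-3.133, -0.226, -0.002]
force: [-0.1, -0.1, 0.2]
width: 0.98
t 25.18 pos [0.6005 0.0111 0.093 ] head 8.26 turn rv deg [-0.01 -0.08 -0.04]
shift after turn (tool mm) [-0.5  0.  88.5]  before turn [-0.7  0.1 88.5] w 90.0 F [-0.1 -0.1  0.2]
```

```bash
python3 -m pendant '[[[0,0,0.035],[0,0,0],0.085],[[0,0,0.03],[0,0,0],0.08],[[0,0,0.015],[0,0,0],0.075],[[0,0,0.0065],[0,0,0],0.07],[[0,0,0],[0,0,0],0.065],[[0,0,0],[0,0,0],0.06],[[0,0,0],[0,0,0],0.03],[[0,0,0],[0,0,0],0.03],[[0,0,0],[0,0,0],0.03],[[0,0,0],[0,0,0],0.03]]' 50 2>&1 | tail -5
python3 g.py 0.394 0.288 0.16 -1.6
```

```text
clock: 26.42
position: [0.6006, 0.0103, 0.0055]
ee_rot: [-3.133, -0.224, -0.001]
force: [-1.4, 1.0, 4.8]
width: 0.518
t 26.43 pos [0.6006 0.0103 0.0055] head 8.18 turn rv deg [-0.01 -0.05  9.78]
shift after turn (tool mm) [-214.3 -271.8 -154.5]  before turn [-164.9 -304.3 -154.6] w 47.5 F [-1.4  1.   4.8]
```

```bash
python3 -m pendant '[[[0,0,-0.02],[0,0,0],0.03],[[0,0,-0.05],[0,0,0],0.03],[[0,0,-0.05],[0,0,0],0.03],[[0,0,-0.035],[0,0,0],0.03],[[0,0,0],[0,0,9.7],0.03],[[0,0,0],[0,0,0],0.03]]' 50 2>&1 | tail -5
python3 -m pendant '[[[-0.03,-0.039,0],[0,0,0],0.03],[[-0.03,-0.039,0],[0,0,0],0.03],[[-0.03,-0.039,0],[0,0,0],0.03],[[-0.031,-0.039,0],[0,0,0],0.03],[[-0.031,-0.038,0],[0,0,0],0.03],[[-0.031,-0.038,0],[0,0,0],0.03],[[-0.031,-0.039,0],[0,0,0],0.03],[[0,0,0],[0,0,0],0.03],[[0,0,0],[0,0,0],0.03]]' 2>&1 | tail -5
python3 g.py 0.395 0.2873 0.013 -1.6
python3 - <<'E'
from w import *
s,im,d,W=shot('w9.png'); z=s['position'][2]
P=W[box(W,.42,.55,.2,.37,z+.018,z+.04)]; 
k=P[P[:,0]>.44]; print(np.percentile(k[:,0],99.5),rect(k[:,:2]),np.percentile(k[:,2],[5,50,95]))
hi=k[k[:,2]>0]
for x in (.43,.44,.45,.46):
    q=P[abs(P[:,0]-x)<.004]; print(x,len(q),np.percentile(q[:,1],[1,99]),np.percentile(q[:,2],90)) if len(q)>5 else 0
E
```

```text
clock: 27.18
position: [0.5994, 0.0097, 0.1592]
ee_rot: [3.141, -0.041, -0.003]
force: [0.3, -0.7, -6.5]
width: 0.522
clock: 28.3
position: [0.3932, 0.2858, 0.1591]
ee_rot: [3.14, -0.037, -0.002]
force: [-0.1, -0.8, -6.7]
width: 0.513
t 28.3 pos [0.3932 0.2858 0.1591] head -1.34 turn rv deg [0.11 0.07 0.26]
shift after turn (tool mm) [  1.8  -1.6 146.1]  before turn [  1.9  -1.8 146.1] w 47.1 F [-0.1 -0.8 -6.7]
0.4674935406776794 c [0.4537 0.2847] s [0.048 0.028] yaw 88.7 n 3438 [0.18245307 0.18992276 0.1929861 ]
0.43 329 [0.26135248 0.30896297] 0.18786570328790406
0.44 917 [0.26134896 0.308542  ] 0.19226429918289017
0.45 1287 [0.26140249 0.30813846] 0.19294803846085345
0.46 784 [0.26078814 0.30816663] 0.19150416852064955
```

View pics/w9.png

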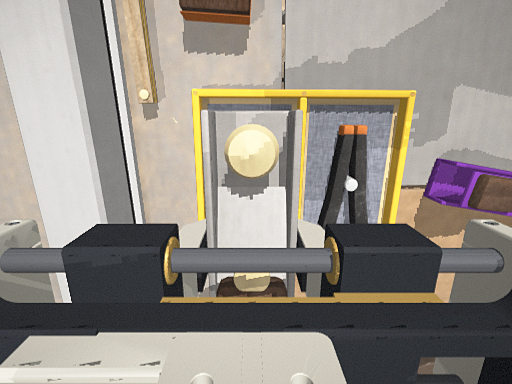

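```bash
python3 -m pendant '[[[0.002,-0.0015,0.05],[0,0,0.2],0.03],[[0,0,0.05],[0,0,0],0.03],[[0,0,0.03],[0,0,0],0.03],[[0,0,0.009],[0,0,0],0.03],[[0,0,0],[0,0,0],0.03],[[0,0,0.005],[0,0,0],0.03],[[0,0,0],[0,0,0],0.03],[[0,0,0],[0,0,0],0.03]]' 50 2>&1 | tail -5
python3 g.py 0.395 0.2873 0.012 -1.6
```

```text
clock: 29.35
position: [0.3959, 0.2883, 0.0165]
ee_rot: [-3.141, 0.047, -0.001]
force: [0.0, -0.3, -6.2]
width: 0.523
t 29.35 pos [0.3959 0.2883 0.0165] head -1.72 turn rv deg [-0.03 -0.05 -0.12]
shift after turn (tool mm) [-0.9  1.   4.5]  before turn [-0.9  1.   4.5] w 48.1 F [ 0.  -0.3 -6.2]
```

```bash
python3 -m pendant '[[[0,0.001,0.003],[0,0,0],0.03],[[0,0,0],[0,0,0],0.03]]' 50 2>&1 | tail -5
python3 -m pendant '[[[0,0,0.0015],[0,0,0],0.03],[[0,0,0],[0,0,0],0.03]]' 50 2>&1 | tail -5
```

```text
clock: 29.6
position: [0.3954, 0.2868, 0.0128]
ee_rot: [3.141, -0.047, -0.0]
force: [-0.6, 0.7, -7.5]
width: 0.516
clock: 29.85
position: [0.3956, 0.2871, 0.0114]
ee_rot: [3.141, -0.047, 0.0]
force: [-0.2, -0.7, -4.4]
width: 0.518
```

Force is beginning to unload, so it has touched down. Releasing and retreating.

```bash
python3 -m pendant '[[[0,0,0.0003],[0,0,0],0.03],[[0,0,0],[0,0,0],0.057],[[0,0,0],[0,0,0],0.057],[[0,0,0],[0,0,0],0.057],[[0,0,-0.015],[0,0,0],0.057],[[0,0,-0.04],[0,0,0],0.057],[[0,0,-0.06],[0,0,0],0.06],[[0,0,-0.06],[0,0,0],0.08]]' 50 2>&1 | tail -5
python3 -m pendant '[[[0.02,0.055,-0.01],[0,0,0],0.09],[[0.02,0.055,-0.01],[0,0,0],0.09],[[0.02,0.055,0],[0,0,0],0.09],[[0,0.055,0],[0,0,0],0.09],[[0,0.055,0],[0,0,0],0.09],[[0,0,0],[0,0,0],0.09],[[0,0,0],[0,0,0],0.09]]' 2>&1 | tail -5
python3 - <<'E'
from w import *
s,im,d,W=shot('w10.png'); imt,dt=snap('top','t10.png'); 
cv2.imwrite('pics/t10c.png',cv2.resize(imt[110:290,110:430],None,fx=2.5,fy=2.5)[:,:,::-1])
ims,ds=snap('scene','s10.png'); cv2.imwrite('pics/s10c.png',cv2.resize(ims[120:360,100:440],None,fx=2.3,fy=2.3)[:,:,::-1])
for nm,Wd in(('top',world('top',dt)),('scene',world('scene',ds))):
  for n,b in dict(tape=(.3,.5,-.23,-.135,.03,.1),push=(.3,.5,-.35,-.245,.035,.1),clamp=(.3,.5,.13,.222,.018,.1),plane=(.3,.5,.24,.335,.026,.1),sand=(.5,.72,.25,.37,.02,.06)).items():
    P=Wd[box(Wd,*b)]
    print(nm,n,rect(P[:,:2]) if len(P)>20 else len(P),np.percentile(P[:,2],[50,99]).round(3) if len(P)>20 else '')
E
```

```text
clock: 30.85
position: [0.3951, 0.287, 0.1889]
ee_rot: [-3.141, 0.047, 0.0]
force: [1.6, 0.2, -0.9]
width: 0.718
clock: 31.72
position: [0.4473, 0.0109, 0.2069]
ee_rot: [-3.141, 0.048, -0.002]
force: [-0.3, 0.1, -0.3]
width: 0.98
top tape c [ 0.3864 -0.1831] s [0.064 0.035] yaw 2.1 n 360 [0.066 0.078]
top push c [ 0.402  -0.2938] s [0.096 0.031] yaw 2.4 n 508 [0.072 0.077]
top clamp c [0.3964 0.1768] s [0.193 0.088] yaw 0.6 n 608 [0.027 0.033]
top plane c [0.398  0.2846] s [0.191 0.062] yaw -4.9 n 907 [0.043 0.07 ]
top sand c [0.6221 0.3121] s [0.122 0.067] yaw -5.0 n 1040 [0.033 0.037]
scene tape c [ 0.3821 -0.18  ] s [0.068 0.035] yaw 4.8 n 475 [0.057 0.074]
scene push c [ 0.3988 -0.2909] s [0.101 0.034] yaw 4.0 n 558 [0.061 0.074]
scene clamp c [0.3943 0.1761] s [0.189 0.09 ] yaw -0.5 n 754 [0.026 0.032]
scene plane c [0.3932 0.2882] s [0.151 0.05 ] yaw -2.0 n 1096 [0.042 0.068]
scene sand c [0.6177 0.3136] s [0.129 0.066] yaw -4.6 n 1039 [0.031 0.035]
```

View pics/t10c.png

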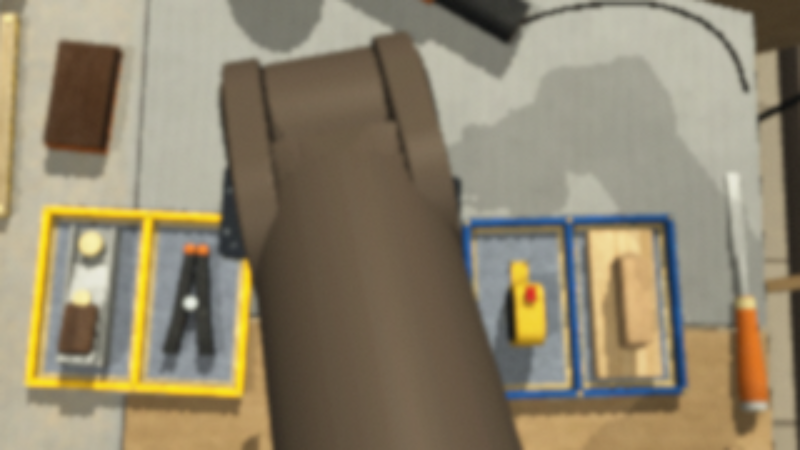

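View pics/s10c.png

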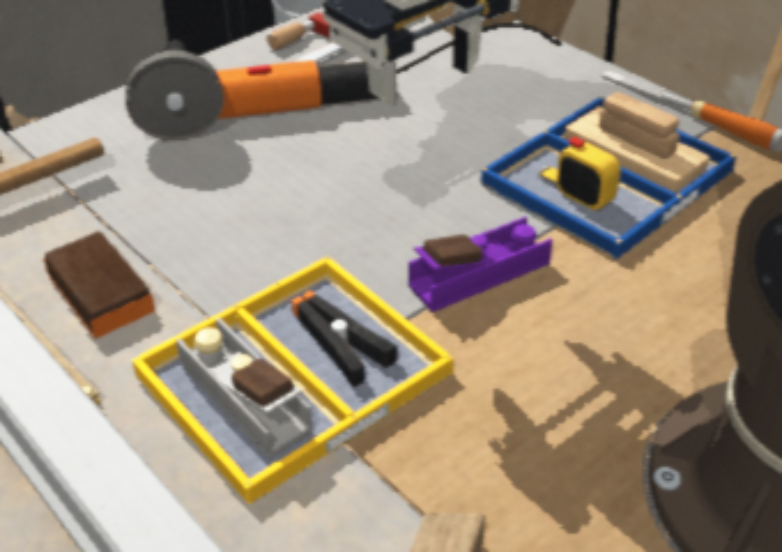

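The pictures show all four tools flat and lengthwise in their own compartments. The sanding block hasn't moved and the gripper is clear of everything.

```bash
python3 -c "
from cell import arm
print(arm.sign_off())"
```

```text
the job is handed in; nothing more can be done
None
```

Both kits are made up and handed in, at about 32 s of the 120 s allowed. I did the blue kit first: the tape measure in its left compartment (as seen from the robot) and the push block in its right. The yellow kit followed, with the spring clamp in the right compartment and the block plane in the left.

**Last checks:** The final top and scene pictures show all four tools lengthwise and right way up, one to a compartment. The tape, push block and plane are within about 3° of their trays by depth. Their top heights match lying flat on the tray floor, at about 74 mm for the tape and push block and 68 mm for the plane. The sanding block is still at about (0.62, 0.31) m, and the gripper was clear and open.

**What disagreed or went wrong:**
- **Clamp angle:** the last depth check of the clamp also took in tray wall, so its angle there means nothing. I judged the clamp by eye in the pictures instead.
- **Plane in the top view:** the top camera's last fit of the plane took in wall too (-4.9°). The scene camera gave a clean fit (-2.0°).
- **Plane detection:** the network's top hit for the block plane was the purple look-alike. I picked out the grey one by its colour and shape.
- **Typing slip:** one early move was typed in millimetres instead of metres. The controller limited it to one normal step in free space, and nothing was touched.

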